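# Clamp the phone in the repair jig

## Task

Two clamping jigs stand on the repair bench, one with a phone lying in it and one empty. On the jig with the phone, turn the steel wing nut clockwise (seen from above) until it is fully tight, with its wings in line with the clamp strap beneath it, then let go. The guard pillars beside the nut leave only a short arc for the fingers; leave the nut of the empty jig as it is.

Things in the scene. Friction and masses are not known exactly. Their poses are not given: they have to be found in the camera images.
- phone_nut_grip (a point): Grip point of the steel wing nut to tighten: on its upright axis, 60 mm above the bench. x runs along the wings, y across them (the way to pinch), z up. Wings: an upright plate 58 mm long, 10 mm thick, from 19 mm below this point to 12 mm above it (middle dips to 2 mm below). Under it a 20 mm round flange, 5 mm high, on the strap, whose top is 24 mm below this point.
- phone_nut (a joint): Turn of that wing nut (rad): grows clockwise seen from above, from 0 (loose) to a hard stop at 1.3 (tight: wings in line with the strap). Starts 0.85 to 1.25 short of tight, so one grasp is enough. Drag about 0.06 N m; stays where it is left; does not rise or sink.
- phone_jig: Fixed aluminium plate 170 x 150 x 15 mm (x, y, z) with a black phone; origin under its centre. Nut axis at y = -35 mm; dark steel strap along y, 30 mm wide, y -72 to 22 mm, toe on the phone. Two 12 mm guard pillars at x = +/-48 mm, y = -35 mm, tops 66 mm up: fingers opened to about 40 mm (backs within 40 mm of the nut's axis) clear them at any angle. Jig on the left or right.
- empty_nut_tip (a point): One wing tip of the identical wing nut on the other, empty jig (same plate, strap and pillars, no phone): 29 mm from that nut's axis, outward along the point's x axis, 60 mm above the bench. To be left as it is.

How it is judged (in metres and radians):
At the end, for the whole second after the job is handed in: The wing nut on the jig with the phone is turned clockwise to within 0.2 rad (11 degrees) of its tight stop, at rest and released (value of joint phone_nut above 1.1 rad and velocity of joint phone_nut below 0.05 rad/s); the robot touches nothing.
It fails at once if the wing nut of the empty jig is turned (its wing tip moves more than 5 mm) (distance of empty_nut_tip from where it was at the start of the episode above 0.005 m).
It also fails if it takes over 35 s, if anything falls off the work surface, if the arm or the gripper's body presses on something with over 40 N, if the wrist force passes 120 N, or if a joint passes its speed limit or range.

## Robot

A 6-joint arm with a two-finger parallel gripper is mounted at the origin on the work surface. World frame = base frame: x ahead of the robot, y to its left, z up, the work surface at z = 0. Lengths are in mm, angles in degrees, forces in N, time in s.
With the tool pointing down it reaches from about 300 to 850 mm from the base axis. Payload 4.2 kg.
Tool frame: the origin (TCP) lies midway between the tips of the shut fingers; the grasp point (between the pads) lies 19 mm behind it; z points along the fingers, y is the direction in which the jaws open and shut (so a half turn about z gives the same grasp; the last joint's range is limited). The gripper opens to 91 mm and grips with 3 to 60 N. Pads are 32 mm wide; open, the fingers measure 118 mm over their backs; the gripper's body (76 mm by 178 mm) begins 60 mm behind the grasp point.
Start: joints at [-78.037, 18.312, 89.639, -0, 72.044, -1.146], TCP at [130.417, -560.031, 213.976] pointing down, gripper open.
Joint ranges: [-177.97, 177.97], [-48.28, 115.42], [12.27, 149.76], [-77.06, 257.06], [2.81, 150.46], [-146.56, 146.56]. Speed limits (degrees/s): [147.25, 147.25, 180, 180, 180, 180].

## Interface

Orientations are given as [roll, pitch, yaw] about the fixed x, y, z axes, in that order (R = Rz(yaw) Ry(pitch) Rx(roll)).
In Python, from workcell import env gives the robot as it stands.
- The arm moves only by the shell command python3 -m jog 'ROWS' [FORCE]. ROWS is JSON, a list of rows, each an object of numbers: "dx", "dy", "dz": the shift along the world's x, y, z in m; "wx", "wy", "wz": the turn, a rotation vector about the world's x, y, z in rad; "grip": the gripper's target within -1 to 1 (shut at 1, half-way at 0, fully open at -1). In form: [{"dx": .., "dy": .., "dz": .., "wx": .., "wy": .., "wz": .., "grip": ..}, ...]. A call has 1 to 10 rows; each row shifts and turns the commanded pose from where the row before left it; what a row does not reach is not made up. A row lasts 1/10 s, in which the tool goes at most 50 mm and 8.59 degrees, less where a joint would pass 70% of its speed; a pose out of reach is approached as far as the arm can. A call with a gripper value outside its range is refused whole. The fingers move at their own pace and stop on an object; FORCE is the grip in N (left out, the last holds). Time passes only in rows, so rows that do not move let the fingers close. It gives the time, the measured TCP pose, the force and the opening at its end, in the units of the state.
- env.state(): the state, without advancing time (a new reading comes with each control period).
- env.grab_frame(name): name is "scene" or "top" or "wrist"; returns the picture (384x512x3 uint8, red, green, blue); there is no depth.
- env.get_calibration(name): a dict with "fx", "fy", "cx", "cy" (pixels), "R" (3x3) and "t" (3): a world point X has camera coordinates R X + t. Camera axes: x right, y down, z forward; pixel columns grow to the right and rows downward; lengths in mm; the calibration is good to about 2 mm. A picture is of the moment at which its call begins: read the wrist's pose just before it. get_calibration takes no time and is no camera call; for the wrist camera it gives the pose at the moment of the call.
- env.job_done(): hands the job in, once; it reports no verdict.
The state is a dict: "time_s": time; "qpos": joint angles; "qvel": joint speeds; "effort": joint torques, N m; "ee_pos": TCP position; "ee_rot": TCP orientation; "force": force on the tool from outside, world axes, zero at the start; "torque": the same for the moment, N m; "gripper_width": finger opening in mm.
Only numpy, scipy, OpenCV 4.12 (cv2) and the standard library are available. Lean on these libraries where they do the work, as an engineer would, in place of code of your own. Each camera call takes 0.05 s, during which the arm holds its last target. There are 200 camera calls.

## Working session

There is one attempt and no reset: what is moved stays moved. The work goes in short steps, Python scripts to look and compute and a shell command to move; the robot and the scene stay as the last step left them, time stands still between calls to the robot, and variables do not carry over. Pictures are saved under pics/ and viewed, about 8 in all and at most 12, crops included, and the job is handed in when it is done.

```bash
mkdir -p pics; python3 - <<'E'
from workcell import env
import cv2, numpy as np
a=env.grab_frame("top"); b=env.grab_frame("scene")
cv2.imwrite("pics/top.png",a[:,:,::-1]); cv2.imwrite("pics/scene.png",b[:,:,::-1])
s=env.state(); print(s)
print(env.get_calibration("top"))
E
```

```text
{'time_s': 0.1, 'qpos': array([-7.80355992e+01,  1.83467852e+01,  8.96978643e+01,  1.67877154e-03,
        7.20442278e+01, -1.14604400e+00]), 'qvel': array([-0.00983266, -0.12690531, -0.21694194, -0.03320554, -0.09214919,
        0.08469449]), 'effort': array([ 4.79931350e-05, -4.13331807e+01, -2.32509667e+01,  7.28545873e-02,
        4.21897299e-02, -5.87757290e-05]), 'ee_pos': array([ 130.34359325, -559.57812606,  213.22682946]), 'ee_rot': array([-1.79911172e+02, -3.37351004e-03,  1.31099234e+01]), 'force': array([ 0.05913484,  0.01914066, -0.27858858]), 'torque': array([-0.04859739,  0.0020786 ,  0.04002169]), 'gripper_width': 91.09531191749903}
{'fx': 411.1583322150033, 'fy': 411.1583322150033, 'cx': 248.90947744882118, 'cy': 188.25810742728294, 'R': array([[-0.01070924, -0.99985914, -0.01292338],
       [-0.98610406,  0.01270288, -0.16564246],
       [ 0.16578329,  0.01096989, -0.98610119]]), 't': array([-12.1212905 , 535.2257985 , 807.15415096])}
```

View pics/top.png

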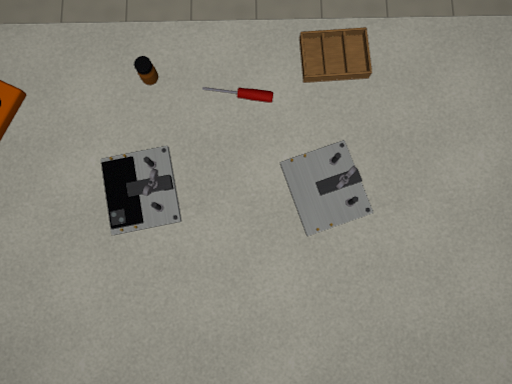

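The top view shows the phone jig at about pixel (141,190), which is the robot's left, with its nut near (151,182). The empty jig is at about (327,187). I'll zoom in on the phone jig.

```bash
python3 - <<'E'
import cv2
a=cv2.imread("pics/top.png")[140:240,90:190]
cv2.imwrite("pics/crop.png",cv2.convertScaleAbs(cv2.resize(a,(600,600),interpolation=cv2.INTER_CUBIC),alpha=1.6))
from workcell import env
import numpy as np
c=env.get_calibration("top")
def ray(u,v,z):
    d=c["R"].T@np.array([(u-c["cx"])/c["fx"],(v-c["cy"])/c["fy"],1]); o=-c["R"].T@c["t"]
    return (o+d*(z-o[2])/d[2]).round(1)
for p in [(149,161),(156.5,206)]: print(ray(*p,66))
print(ray(151,182,60))
E
```

```text
[590.7 185.3  66. ]
[497.7 167.5  66. ]
[548.  181.5  60. ]
```

View pics/crop.png

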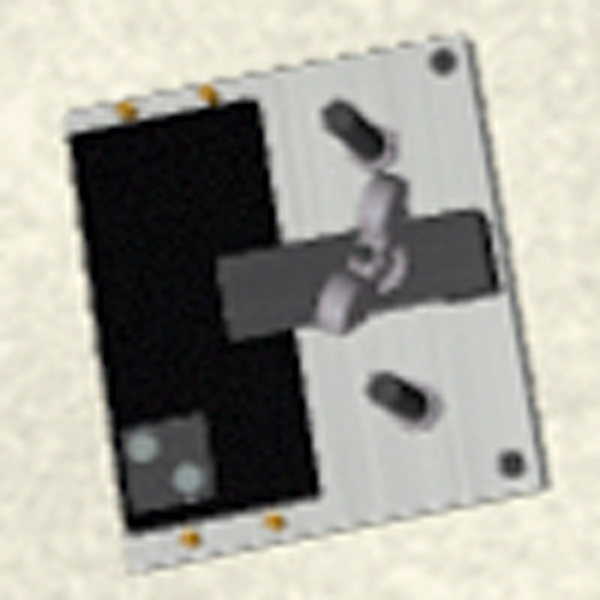

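Pillar tops are at crop (342,113) and (386,386). The wings run from (392,185) to (335,315) and the strap from (220,298) to (490,252), so the nut needs roughly 54° clockwise.

```bash
cat > h.py <<'E'
from workcell import env
import numpy as np
def ray(c,u,v,z):
    d=c["R"].T@np.array([(u-c["cx"])/c["fx"],(v-c["cy"])/c["fy"],1]); o=-c["R"].T@c["t"]
    return (o+d*(z-o[2])/d[2])
E
python3 - <<'E'
from h import *
c=env.get_calibration("top"); f=lambda u,v,z: ray(c,90+u/6,140+v/6,z)
a,b=f(342,113,66),f(386,386,66); print(a,b,(a+b)/2,np.linalg.norm(a-b))
d=a-b; print("jig x ang",np.degrees(np.arctan2(d[1],d[0])))
p,q=f(388,185,68),f(337,305,68); d=p-q; print((p+q)/2,np.linalg.norm(d),"wing",np.degrees(np.arctan2(d[1],d[0])))
p,q=f(220,298,36),f(490,252,36); d=p-q; print("strap",np.degrees(np.arctan2(d[1],d[0])))
w=env.get_calibration("wrist"); s=env.state()
print("wrist cam pos",-w["R"].T@w["t"],w["R"][2],s["ee_pos"])
E
```

```text
[595.29215611 189.58336878  66.        ] [501.10579419 171.92053724  66.        ] [548.19897515 180.75195301  66.        ] 95.82821291452952
jig x ang 10.621352837009626
[549.01106825 180.67997935  68.        ] 44.048760424106504 wing -21.40780510369422
strap 99.1079213014312
wrist cam pos [ 205.84480768 -543.48912986  384.55969357] [-0.26687601 -0.05933118 -0.9619028 ] [ 130.34359325 -559.57812606  213.22682946]
```

```bash
R='x'; python3 -m jog '[{"dx":0.0209,"dy":0.037,"wz":0.1274,"grip":0.12},{"dx":0.0209,"dy":0.037,"wz":0.1274,"grip":0.12},{"dx":0.0209,"dy":0.037,"wz":0.1274,"grip":0.12},{"dx":0.0209,"dy":0.037,"wz":0.1274,"grip":0.12},{"dx":0.0209,"dy":0.037,"wz":0.1274,"grip":0.12},{"dx":0.0209,"dy":0.037,"wz":0.1274,"grip":0.12},{"dx":0.0209,"dy":0.037,"wz":0.1274,"grip":0.12},{"dx":0.0209,"dy":0.037,"wz":0.1274,"grip":0.12},{"dx":0.0209,"dy":0.037,"wz":0.1274,"grip":0.12},{"dx":0.0209,"dy":0.037,"wz":0.1274,"grip":0.12}]' 30
python3 -m jog '[{"dx":0.0209,"dy":0.037,"wz":0.1274,"grip":0.12},{"dx":0.0209,"dy":0.037,"wz":0.1274,"grip":0.12},{"dx":0.0209,"dy":0.037,"wz":0.1274,"grip":0.12},{"dx":0.0209,"dy":0.037,"wz":0.1274,"grip":0.12},{"dx":0.0209,"dy":0.037,"wz":0.1274,"grip":0.12},{"dx":0.0209,"dy":0.037,"wz":0.1274,"grip":0.12},{"dx":0.0209,"dy":0.037,"wz":0.1274,"grip":0.12},{"dx":0.0209,"dy":0.037,"wz":0.1274,"grip":0.12},{"dx":0.0209,"dy":0.037,"wz":0.1274,"grip":0.12},{"dx":0.0209,"dy":0.037,"wz":0.1274,"grip":0.12}]'
python3 -m jog '[{"grip":0.12},{"grip":0.12},{"grip":0.12}]'
python3 - <<'E'
from h import *
import cv2,pickle
c=env.get_calibration("wrist"); a=env.grab_frame("wrist"); pickle.dump(c,open("w.pkl","wb"))
cv2.imwrite("pics/w1.png",cv2.convertScaleAbs(a[:,:,::-1],alpha=1.5)); print(env.state()["qpos"])
E
```

```text
[-7.80379490e+01  1.83420467e+01  8.96899690e+01 -1.01638278e-03
  7.20405855e+01 -1.14772290e+00]invalid input
invalid input
invalid input
```

View pics/w1.png

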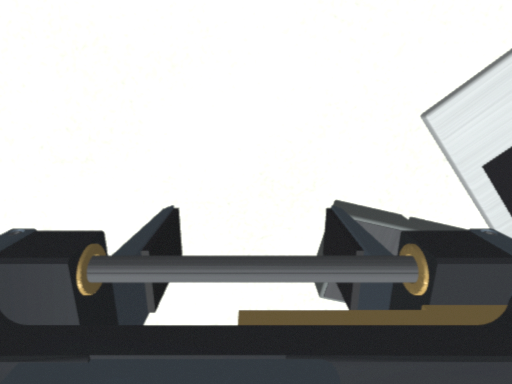

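The rows were refused, probably because every key is required, so the arm hasn't moved. The picture shows only the start position.

```bash
python3 -m jog '[{"dx":0.0209,"dy":0.037,"dz":0,"wx":0,"wy":0,"wz":0.1274,"grip":0.12},{"dx":0.0209,"dy":0.037,"dz":0,"wx":0,"wy":0,"wz":0.1274,"grip":0.12},{"dx":0.0209,"dy":0.037,"dz":0,"wx":0,"wy":0,"wz":0.1274,"grip":0.12},{"dx":0.0209,"dy":0.037,"dz":0,"wx":0,"wy":0,"wz":0.1274,"grip":0.12},{"dx":0.0209,"dy":0.037,"dz":0,"wx":0,"wy":0,"wz":0.1274,"grip":0.12},{"dx":0.0209,"dy":0.037,"dz":0,"wx":0,"wy":0,"wz":0.1274,"grip":0.12},{"dx":0.0209,"dy":0.037,"dz":0,"wx":0,"wy":0,"wz":0.1274,"grip":0.12},{"dx":0.0209,"dy":0.037,"dz":0,"wx":0,"wy":0,"wz":0.1274,"grip":0.12},{"dx":0.0209,"dy":0.037,"dz":0,"wx":0,"wy":0,"wz":0.1274,"grip":0.12},{"dx":0.0209,"dy":0.037,"dz":0,"wx":0,"wy":0,"wz":0.1274,"grip":0.12}]' 30
```

```text
time_s: 1.15
ee_pos: [339.8, -188.4, 214.0]
ee_rot: [180.0, 0.0, 86.4]
force: [0.4, -0.2, 0.0]
gripper_width: 39.9
```

```bash
python3 -m jog '[{"dx":0.0209,"dy":0.037,"dz":0,"wx":0,"wy":0,"wz":0.1274,"grip":0.12},{"dx":0.0209,"dy":0.037,"dz":0,"wx":0,"wy":0,"wz":0.1274,"grip":0.12},{"dx":0.0209,"dy":0.037,"dz":0,"wx":0,"wy":0,"wz":0.1274,"grip":0.12},{"dx":0.0209,"dy":0.037,"dz":0,"wx":0,"wy":0,"wz":0.1274,"grip":0.12},{"dx":0.0209,"dy":0.037,"dz":0,"wx":0,"wy":0,"wz":0.1274,"grip":0.12},{"dx":0.0209,"dy":0.037,"dz":0,"wx":0,"wy":0,"wz":0.1274,"grip":0.12},{"dx":0.0209,"dy":0.037,"dz":0,"wx":0,"wy":0,"wz":0.1274,"grip":0.12},{"dx":0.0209,"dy":0.037,"dz":0,"wx":0,"wy":0,"wz":0.1274,"grip":0.12},{"dx":0.0209,"dy":0.037,"dz":0,"wx":0,"wy":0,"wz":0.1274,"grip":0.12},{"dx":0.0209,"dy":0.037,"dz":0,"wx":0,"wy":0,"wz":0.1274,"grip":0.12}]'
python3 -m jog '[{"dx":0,"dy":0,"dz":0,"wx":0,"wy":0,"wz":0,"grip":0.12},{"dx":0,"dy":0,"dz":0,"wx":0,"wy":0,"wz":0,"grip":0.12}]'
python3 - <<'E'
from h import *
import cv2,pickle
c=env.get_calibration("wrist"); a=env.grab_frame("wrist"); pickle.dump(c,open("w.pkl","wb"))
cv2.imwrite("pics/w2.png",cv2.convertScaleAbs(a[:,:,::-1],alpha=1.5)); print(env.state()["qpos"])
E
```

```text
time_s: 2.15
ee_pos: [548.9, 181.6, 213.6]
ee_rot: [-180.0, -0.0, 159.4]
force: [0.6, 0.3, -0.0]
gripper_width: 40.2
time_s: 2.35
ee_pos: [548.0, 180.3, 213.1]
ee_rot: [-179.9, -0.1, 159.1]
force: [0.8, 0.0, -0.0]
gripper_width: 40.2
[ 1.70093464e+01  1.85117070e+01  8.94261864e+01 -2.69573683e-02
  7.21656248e+01 -5.20476910e+01]
```

View pics/w2.png

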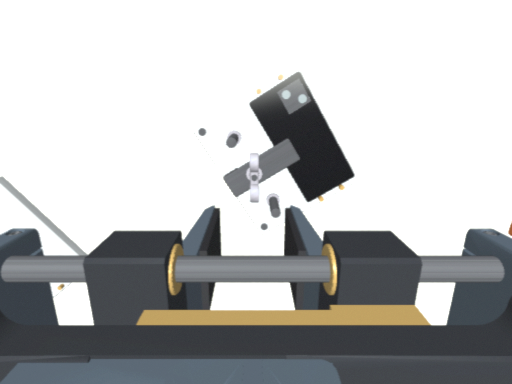

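The nut is centred between the jaws near (254,176), with its wings almost upright in the image, in line with the jaw gap. Next I'll enlarge it to refine that.

```bash
python3 - <<'E'
import cv2
a=cv2.convertScaleAbs(cv2.imread("pics/w2.png")[125:225,205:305],alpha=.75)
cv2.imwrite("pics/crop2.png",cv2.resize(a,(600,600),interpolation=cv2.INTER_CUBIC))
E
```

```text
(no output)
```

View pics/crop2.png

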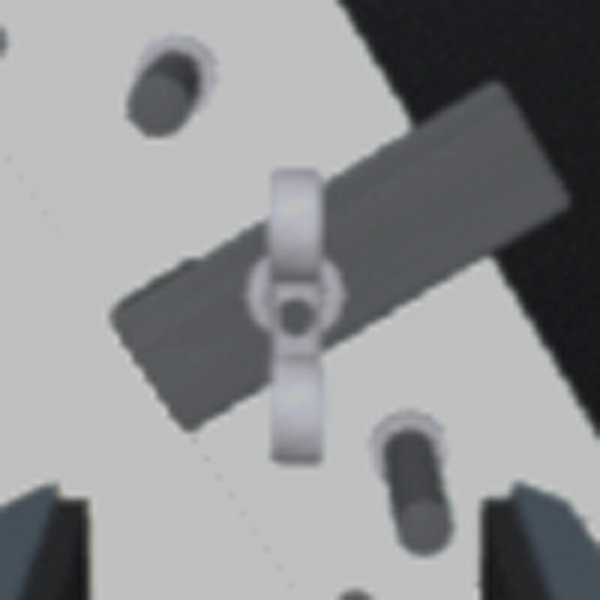

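In the crop the wings are at u≈297 from top to bottom. The pillar tops are at (157,106) and (426,527), and the strap's edges rise up and to the right at about 30°.

```bash
python3 - <<'E'
from h import *
import pickle
c=pickle.load(open("w.pkl","rb")); f=lambda u,v,z: ray(c,205+u/6,125+v/6,z)
A=lambda d: np.degrees(np.arctan2(d[1],d[0]))
a,b=f(157,106,66),f(426,527,66); print("axis",(a+b)/2,np.linalg.norm(a-b),"jigx",A(a-b))
p,q=f(297,172,72),f(297,445,72); print("wing",(p+q)/2,np.linalg.norm(p-q),A(p-q),A(q-p))
p,q=f(110,318,36),f(495,83,36); print("strap",A(q-p)); p,q=f(192,432,36),f(572,203,36); print("strap",A(q-p))
s=env.state(); print(s["ee_pos"],s["ee_rot"],s["force"],s["torque"])
E
```

```text
axis [551.6393604  180.35754873  66.        ] 96.00113862661884 jigx -169.06063123677484
wing [548.12646363 181.83850583  72.        ] 51.70118820610188 159.18267074157538 -20.817329258424635
strap 100.77857664870075
strap 101.13030418868735
[547.73058112 179.42458888 213.41296832] [-1.79916111e+02 -6.58548756e-02  1.59065269e+02] [-0.54971567 -0.93361438 -0.17408594] [ 0.04588865 -0.18420416 -0.0179071 ]
```

```bash
python3 -m jog '[{"dx":0.0015,"dy":0.0008,"dz":-0.015,"wx":0,"wy":0,"wz":0,"grip":0.12},{"dx":0,"dy":0,"dz":-0.02,"wx":0,"wy":0,"wz":0,"grip":0.12},{"dx":0,"dy":0,"dz":-0.02,"wx":0,"wy":0,"wz":0,"grip":0.12},{"dx":0,"dy":0,"dz":-0.02,"wx":0,"wy":0,"wz":0,"grip":0.12},{"dx":0,"dy":0,"dz":-0.02,"wx":0,"wy":0,"wz":0,"grip":0.12},{"dx":0,"dy":0,"dz":-0.02,"wx":0,"wy":0,"wz":0,"grip":0.12},{"dx":0,"dy":0,"dz":-0.02,"wx":0,"wy":0,"wz":0,"grip":0.12},{"dx":0,"dy":0,"dz":-0.015,"wx":0,"wy":0,"wz":0,"grip":0.12},{"dx":0,"dy":0,"dz":-0.01,"wx":0,"wy":0,"wz":0,"grip":0.12},{"dx":0,"dy":0,"dz":-0.007,"wx":0,"wy":0,"wz":0,"grip":0.12}]' 
python3 -m jog '[{"dx":0,"dy":0,"dz":0,"wx":0,"wy":0,"wz":0,"grip":0.5},{"dx":0,"dy":0,"dz":0,"wx":0,"wy":0,"wz":0,"grip":0.6},{"dx":0,"dy":0,"dz":0,"wx":0,"wy":0,"wz":0,"grip":0.7},{"dx":0,"dy":0,"dz":0,"wx":0,"wy":0,"wz":0,"grip":0.8},{"dx":0,"dy":0,"dz":0,"wx":0,"wy":0,"wz":0,"grip":1},{"dx":0,"dy":0,"dz":0,"wx":0,"wy":0,"wz":0,"grip":1},{"dx":0,"dy":0,"dz":0,"wx":0,"wy":0,"wz":0,"grip":1}]' 30
```

```text
time_s: 3.4
ee_pos: [549.5, 179.7, 46.7]
ee_rot: [-180.0, -0.0, 159.0]
force: [0.3, -1.4, -0.0]
gripper_width: 39.7
time_s: 4.1
ee_pos: [550.4, 181.2, 47.6]
ee_rot: [179.9, 0.1, 159.1]
force: [-0.8, 1.4, 4.7]
gripper_width: 9.6
```

Gripped at 9.6 mm, the plate's thickness. Now turning clockwise.

```bash
python3 -m jog '[{"dx":0,"dy":0,"dz":0,"wx":0,"wy":0,"wz":-0.06,"grip":1},{"dx":0,"dy":0,"dz":0,"wx":0,"wy":0,"wz":-0.09,"grip":1},{"dx":0,"dy":0,"dz":0,"wx":0,"wy":0,"wz":-0.09,"grip":1},{"dx":0,"dy":0,"dz":0,"wx":0,"wy":0,"wz":-0.09,"grip":1},{"dx":0,"dy":0,"dz":0,"wx":0,"wy":0,"wz":-0.09,"grip":1},{"dx":0,"dy":0,"dz":0,"wx":0,"wy":0,"wz":-0.09,"grip":1},{"dx":0,"dy":0,"dz":0,"wx":0,"wy":0,"wz":-0.09,"grip":1},{"dx":0,"dy":0,"dz":0,"wx":0,"wy":0,"wz":-0.09,"grip":1},{"dx":0,"dy":0,"dz":0,"wx":0,"wy":0,"wz":-0.09,"grip":1},{"dx":0,"dy":0,"dz":0,"wx":0,"wy":0,"wz":-0.06,"grip":1}]' 
python3 -c "
from workcell import env; print(env.state()['torque'])"
python3 -m jog '[{"dx":0,"dy":0,"dz":0,"wx":0,"wy":0,"wz":-0.05,"grip":1},{"dx":0,"dy":0,"dz":0,"wx":0,"wy":0,"wz":-0.05,"grip":1},{"dx":0,"dy":0,"dz":0,"wx":0,"wy":0,"wz":-0.04,"grip":1},{"dx":0,"dy":0,"dz":0,"wx":0,"wy":0,"wz":0,"grip":1}]'
python3 -c "
from workcell import env; print(env.state()['torque'])"
```

```text
time_s: 5.1
ee_pos: [550.9, 181.5, 47.6]
ee_rot: [179.8, -0.0, 110.8]
force: [0.6, 1.3, 2.0]
gripper_width: 10.0
[ 0.40669094 -0.20166124  0.04396037]
time_s: 5.5
ee_pos: [551.0, 181.6, 47.6]
ee_rot: [179.8, -0.1, 102.9]
force: [1.3, 3.2, 4.4]
gripper_width: 10.0
[ 0.47660136 -0.33613398 -0.02096197]
```

```bash
python3 -m jog '[{"dx":0,"dy":0,"dz":0,"wx":0,"wy":0,"wz":-0.02,"grip":1},{"dx":0,"dy":0,"dz":0,"wx":0,"wy":0,"wz":-0.02,"grip":1},{"dx":0,"dy":0,"dz":0,"wx":0,"wy":0,"wz":-0.02,"grip":1},{"dx":0,"dy":0,"dz":0,"wx":0,"wy":0,"wz":0,"grip":1}]'
python3 -c "
from workcell import env; print(env.state()['torque'])"
```

```text
time_s: 5.9
ee_pos: [551.0, 181.5, 47.6]
ee_rot: [179.8, -0.0, 99.6]
force: [2.5, 5.2, 4.6]
gripper_width: 10.1
[ 0.92707491 -0.41655963  0.8281284 ]
```

The torque about z jumped to 0.83 N m, so the nut is at its stop. I'll release, lift and check.

```bash
python3 -m jog '[{"dx":0,"dy":0,"dz":0,"wx":0,"wy":0,"wz":0.01,"grip":0.6},{"dx":0,"dy":0,"dz":0,"wx":0,"wy":0,"wz":0,"grip":0.12},{"dx":0,"dy":0,"dz":0,"wx":0,"wy":0,"wz":0,"grip":0.12},{"dx":0,"dy":0,"dz":0,"wx":0,"wy":0,"wz":0,"grip":0.12},{"dx":0,"dy":0,"dz":0.01,"wx":0,"wy":0,"wz":0,"grip":0.12},{"dx":0,"dy":0,"dz":0.03,"wx":0,"wy":0,"wz":0,"grip":0.12},{"dx":0,"dy":0,"dz":0.04,"wx":0,"wy":0,"wz":0,"grip":0.12},{"dx":0,"dy":0,"dz":0.04,"wx":0,"wy":0,"wz":0,"grip":0.12},{"dx":0,"dy":0,"dz":0.04,"wx":0,"wy":0,"wz":0,"grip":0.12},{"dx":0,"dy":0,"dz":0,"wx":0,"wy":0,"wz":0,"grip":0.12}]'
python3 - <<'E'
from h import *
import cv2
a=env.grab_frame("wrist")[:,:,::-1]
cv2.imwrite("pics/w3.png",cv2.resize(a[90:240,170:340],(680,600),interpolation=cv2.INTER_CUBIC))
E
```

```text
time_s: 6.9
ee_pos: [553.1, 181.7, 214.1]
ee_rot: [179.2, -0.1, 100.1]
force: [0.5, -0.2, 0.4]
gripper_width: 40.2
```

View pics/w3.png

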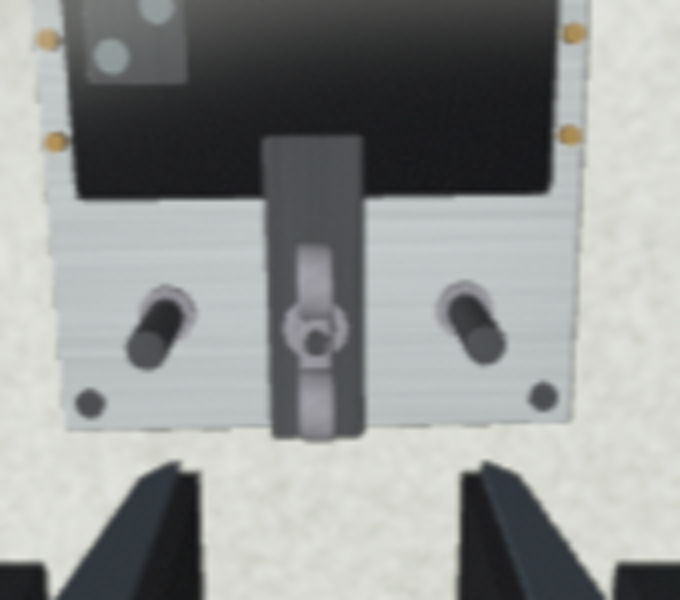

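The wings, from (314,245) to (317,440), now lie along the strap, and the fingers are clear above them.

```bash
python3 -c "
from workcell import env; s=env.state(); print(s['time_s'],s['force'],s['qvel'].round(2)); print(env.job_done())"
```

```text
6.95 [-0.88179416  0.00202912 -0.111697  ] [-0.06  2.42  4.79  0.   -0.73 -0.05]
the job is handed in; nothing more can be done
None
```

The wing nut on the phone jig is turned clockwise to its hard stop and released, and the job is handed in at 6.95 s. `job_done()` gives no verdict.

- **Turn:** I gripped the wings once (9.6 mm opening), with the fingers opened only to 40 mm for the pillars. The tool turned about 59°, from yaw 159° to 99.6°, against about 58° measured from the pictures.
- **Stop:** the torque about z rose from about 0 to 0.83 N m at the end of the turn.
- **After release:** the last wrist picture shows the wings in line with the strap. The gripper was open at 214 mm height with less than 1 N on the tool.
- **Empty jig:** the arm never came down near it; it crossed at about 214 mm. I did not take a final picture of it.

- **Refused moves:** my first three move calls were rejected because I left keys out of the rows; the arm did not move.
- **Nut position:** the pillar and wing estimates of the nut's axis differed by about 3.5 mm in x. I aimed between them and the grasp held.
- **At hand-in:** the arm was still settling, with joints at up to 5°/s, well clear of everything.

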